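# Index the slide carousel and load a slide box

## Robot

A 6-joint arm with a two-finger parallel gripper is mounted at the origin on a cart in front of the work surface, level with it; the furniture and walls round the work are solid. World frame = base frame: x ahead of the robot, y to its left, z up, the work surface at z = 0. Lengths are in mm, angles in rad, forces in N, time in s.
With the tool pointing down it reaches from about 300 to 775 mm from the base axis. Payload 14.6 kg.
Tool frame: the origin (TCP) lies on the centre line of the jaws, within the pads' length; the fingertips stand 8 mm ahead of it and the grasp point (between the pads) lies 11 mm behind it; z points along the fingers, y is the line along which they close (so a half turn about z gives the same grasp; the last joint's range is limited). The gripper opens to 94 mm and grips with 3 to 60 N. Pads are 16 mm wide; open, the fingers measure 119 mm over their backs; the gripper's body (75 mm by 177 mm) begins 78 mm behind the grasp point.
Start: joints at [-1.301, 0.3, 1.521, -0, 1.321, -0.067], TCP at [181.75, -519.092, 213.446] pointing down, gripper open.
Joint ranges: [-3.03, 3.03], [-0.79, 2.21], [0.23, 2.52], [-1.04, 4.18], [0, 3.07], [-2.55, 2.55]. Speed limits (rad/s): [2.22, 2.22, 2.57, 3.14, 3.14, 3.14].

## Interface

Orientations are given as [roll, pitch, yaw] about the fixed x, y, z axes, in that order (R = Rz(yaw) Ry(pitch) Rx(roll)).
In Python, from cell import manip gives the robot as it stands.
- The arm moves only by the tool jog_arm, never from a script. Its argument "rows" is one flat list of numbers, 7 for each row, row after row: the shift along the world's x, y, z in cm, then the turn, a rotation vector about the world's x, y, z in rad, then the closure, from 0 (fully open) to 1 (shut). In form: [dx, dy, dz, rx, ry, rz, fingers, dx, dy, dz, rx, ry, rz, fingers, ...]. A call has 1 to 20 rows; each row shifts and turns the commanded pose from where the row before left it; what a row does not reach is not made up. A row lasts 1/12 s, in which the tool goes at most 41.7 mm and 7.16 degrees, less where a joint would pass 70% of its speed; a pose out of reach is approached as far as the arm can. A call with a gripper value outside its range is refused whole. The fingers move at their own pace and stop on an object; "newtons" is the grip in N (left out, the last holds). Time passes only in rows, so rows that do not move let the fingers close. It gives the time, the measured TCP pose, the force, the opening and the grip force at its end, in the units of the state.
- manip.read_state(): the state, without advancing time (a new reading comes with each control period).
- manip.camera(name): name is "scene" or "side" or "wrist"; returns (picture, depth): 384x512x3 uint8, blue, green, red; 384x512 float32, mm along the optical axis (not along the pixel's ray), 0 where there is no reading.
- manip.camera_model(name): a dict with "K" (3x3 intrinsics, pixels), "R" (3x3) and "t" (3): a world point X has camera coordinates R X + t. Camera axes: x right, y down, z forward; pixel columns grow to the right and rows downward; lengths in mm; the calibration is good to about 2 mm. A picture is of the moment at which its call begins: read the wrist's pose just before it. camera_model takes no time and is no camera call; for the wrist camera it gives the pose at the moment of the call.
- manip.sign_off(): hands the job in; it is judged then, once.
The state is a dict: "clock": time; "joints": joint angles; "qd": joint speeds; "effort": joint torques, N m; "eef_pos": TCP position; "eef_rot": TCP orientation; "wrist_force": force on the tool from outside, world axes, zero at the start; "moment": the same for the moment, N m; "finger_gap": finger opening in mm; "finger_force": force on a finger pad.
Only numpy, scipy, OpenCV 4.12 (cv2) and the standard library are available. Lean on these libraries where they do the work, as an engineer would, in place of code of your own. Each camera call takes 0.05 s, during which the arm holds its last target. There are 200 camera calls.

## Task

Load the white slide box that waits on the ramp into the tilted slide changer: pull the red spring plunger out of its hole, turn the carousel one station clockwise (seen from above) so that its empty nest comes round to face the ramp, and let the plunger snap fully home in the next hole. Then push the box up the ramp, without picking it up, until its tail drops behind the nest's lip and it lies flat in the nest; leave the other things on the bench where they are.

Things in the scene. Friction and masses are not known exactly. Their poses are not given: they have to be found in the camera images.
- changer: slide changer, fixed: grey base 180 mm wide, dark round index plate (300 mm) tilted 32 deg to the operator, ramp in front, white reader head on a pillar behind. Origin on the bench under the carousel's centre; x from the ramp to the back, y to its left, z up
- deck (a point): on the carousel's axis, at the level of the nests' floor, 130 mm over the bench. Fixed deck frame for all (x, y, z) in mm below: x up the slope (32 deg), y to the changer's left, z square to the disc, up and towards the operator (axis of carousel and plunger)
- ramp (a point): middle of the ramp's upper edge, deck (-126, 0, 7); axes as deck. The fixed aluminium ramp runs down from here to deck x -234, floor at z 7, 36 mm wide between guides (tops at z 19, 44 mm over all); a stop bar at its foot (x -234 to -229) is 6 mm high
- head (a point): middle of the lower front edge of the fixed white reader head, deck (57, 0, 66); axes as deck. The head is a box from there to deck x 205, y -105 to 105, z 66 to 150. It overhangs the plunger's next place: there the hand must lean along deck z (within 10 deg), its wide side along deck y. A reader block hangs 20 mm below it at x 70 to 130
- carousel (a joint): turn of the carousel, rad: 0 at the start, grows clockwise from above (the red knob goes from beside the ramp to the left). Stations are 1.047 apart. Turns against 0.1 N m of friction, stays where left, locked (0.01 play) while the plunger is in a hole. Grey disc, radius 122 mm; hub radius 29, 16 high; six nests, five full (boxes 28 high)
- plunger (a joint): how far the plunger is pulled along deck z, m: 0 = pin home in a hole, 0.018 = stop. The 8 mm round-nosed pin goes 10 mm deep into a 10 mm hole: free to turn above 0.0105. Let go between holes it rides on the plate at 0.010 and drops into the next hole by itself. Spring 6 N at 0, 11 N at 0.013
- knob (a point): centre of the plunger's red knurled knob: 26 mm in diameter, 27 high along deck z (z 19 to 46 when home, this point z 34), 136 mm from the carousel's axis. Starts 28 deg from the ramp, at deck (-120, 64); one station on at (-5, 136). Under it a lug 32 mm wide, top at z 0, with a 20 mm boss up to z 12
- nest (a point): middle of the empty nest's floor, on the carousel, 73 mm from its axis, at the start 60 deg to the right of the ramp; x to the hub, z = deck z. 88 mm long between hub and rim lip (lip 5 thick, 6 high; the ramp's floor is 1 mm higher), 37 mm between blue guides 14 high. Facing the ramp it is at deck (-73, 0, 0)
- slide_box: white slide box to load, 82 mm long (its y axis, pointing up the ramp), 30 wide, 28 high, 80 to 170 g; origin at the centre of its underside, z square to the ramp. Starts on the ramp near its foot stop
- timer: bystander: grey bench timer, 59x64x18 mm; origin at the centre of its underside (so for all bystanders)
- beaker: bystander: small beaker, 56 mm wide, 72 mm high
- wash_bottle: bystander: white wash bottle with red cap, 70x97x200 mm
- salt_jar: bystander: jar with white powder, 52 mm wide, 62 mm high
- amber_jar: bystander: brown jar, 56 mm wide, 75 mm high
- marker: bystander: marker pen, 138 mm long, lying
There are look-alikes about, which are no part of the job. Leave any yellow look-alike of the slide_box alone.

How it is judged:
By the outcome, as a careful person would: the job done as asked, in the order asked, and still so for the second after the job is handed in, with the robot touching nothing.
It also fails if it takes over 51 s, if anything falls off the work surface, if the arm or the gripper's body presses on something with over 40 N, if the wrist force passes 120 N, or if a joint passes its speed limit or range.

## Working session

There is one attempt and no reset: what is moved stays moved. The work goes in short steps, Python scripts to look and compute and a tool call to move; the robot and the scene stay as the last step left them, time stands still between calls to the robot, and variables do not carry over. Pictures are saved under pics/ and viewed, at most 10 in all, crops included, and the job is handed in when it is done.

Besides the shell and the picture viewer there is one more tool, called after ">>>" as a command line: name --argument value ..., lists and objects as JSON in quotes. jog_arm: Moves the arm, as the interface text tells. Its arguments: {"type":"object","properties":{"rows":{"type":"array"},"newtons":{"type":"number"}},"required":["rows"]}

```bash
mkdir -p pics; ls; cat > h.py <<'E'
import numpy as np, cv2
from cell import manip
def shot(n):
    im,d=manip.camera(n); m=manip.camera_model(n); return im,d,m
def world(d,m):
    K,R,t=[np.array(m[k],float) for k in("K","R","t")]
    v,u=np.mgrid[:d.shape[0],:d.shape[1]]
    P=np.stack([(u-K[0,2])/K[0,0]*d,(v-K[1,2])/K[1,1]*d,d],-1)
    return (P-t.ravel())@R
def proj(X,m):
    K,R,t=[np.array(m[k],float) for k in("K","R","t")]
    c=np.atleast_2d(X)@R.T+t.ravel(); p=c@K.T; return p[:,:2]/p[:,2:]
E
python3 - <<'E'
from h import *
print(manip.read_state())
for n in("scene","side"):
    im,d,m=shot(n); np.savez(f"{n}0.npz",im=im,d=d,**m); cv2.imwrite(f"pics/{n}0.png",im); print(n,m)
E
```

```text
pics
{'clock': 0.0, 'joints': array([-1.30060260e+00,  3.00479210e-01,  1.52159478e+00,  3.73082176e-05,
        1.32069550e+00, -6.65837498e-02]), 'qd': array([ 1.79478295e-03,  8.23562306e-04, -3.26016912e-05, -3.17295297e-03,
        1.33375298e-03, -4.69598944e-04]), 'effort': array([-1.02736911e-03, -5.31805015e+01, -3.52732480e+01,  7.07761617e-02,
        2.43626320e-02, -1.29129930e-04]), 'eef_pos': array([ 181.69169966, -518.84929044,  212.87608388]), 'eef_rot': array([-3.14042083e+00, -1.14356733e-04,  3.36768153e-01]), 'wrist_force': array([-0.23029321,  0.30845778, -0.51436181]), 'moment': array([0.03873813, 0.0015834 , 0.01588267]), 'finger_force': 0.0, 'finger_gap': 94.04067237672672}
scene {'K': array([[416.06867535,   0.        , 257.09428501],
       [  0.        , 416.06867535, 192.81234254],
       [  0.        ,   0.        ,   1.        ]]), 'R': array([[-0.86357624, -0.50406242,  0.01253618],
       [-0.37190658,  0.61998023, -0.69087626],
       [ 0.34047258, -0.60128661, -0.72286433]]), 't': array([ 221.22361755,  415.13035391, 1035.37259218])}
side {'K': array([[467.81948909,   0.        , 245.93194387],
       [  0.        , 467.81948909, 190.90788359],
       [  0.        ,   0.        ,   1.        ]]), 'R': array([[ 0.93187228, -0.36268437,  0.0086089 ],
       [-0.13819803, -0.37682341, -0.9159178 ],
       [ 0.3354331 ,  0.85232867, -0.40127356]]), 't': array([-516.26704024,  107.24676759, 1308.71347329])}
```

View pics/scene0.png

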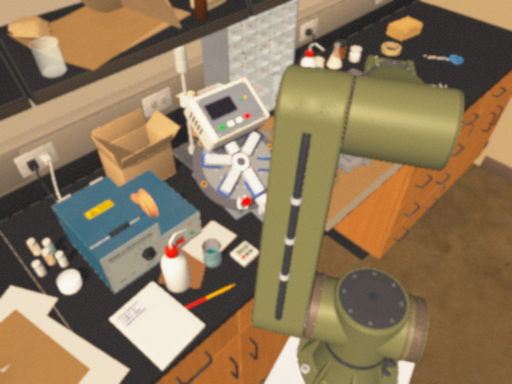

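View pics/side0.png

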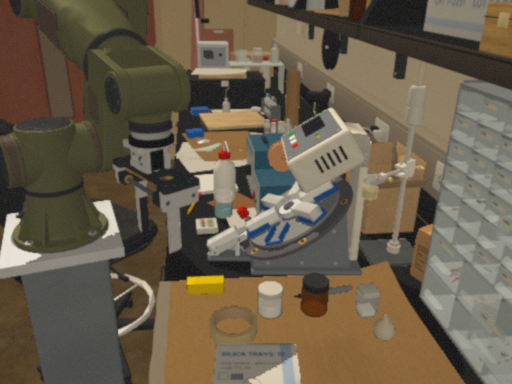

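Scene: the carousel is at about (240,165), red knob at (246,201), and the ramp is hidden behind the arm. Side: white box on the ramp at about (230,236), knob at (242,212), and the yellow look-alike box on the bench at (205,285).

```bash
cat >> h.py <<'E'
from scipy.optimize import least_squares
c32,s32=np.cos(np.radians(32)),np.sin(np.radians(32))
def deckR(yaw):
    c,s=np.cos(yaw),np.sin(yaw)
    Rz=np.array([[c,-s,0],[s,c,0],[0,0,1]])
    return Rz@np.array([[c32,0,-s32],[0,1,0],[s32,0,c32]])  # cols = deck axes
def box(p,lo,hi):
    lo,hi=np.array(lo),np.array(hi); q=np.abs(p-(lo+hi)/2)-(hi-lo)/2
    return np.linalg.norm(np.maximum(q,0),axis=1)+np.minimum(q.max(1),0)
def cyl(p,r,z0,z1,c=(0,0)):
    q=np.stack([np.hypot(p[:,0]-c[0],p[:,1]-c[1])-r,np.abs(p[:,2]-(z0+z1)/2)-(z1-z0)/2],1)
    return np.linalg.norm(np.maximum(q,0),axis=1)+np.minimum(q.max(1),0)
def sdf(p):
    S=[box(p,(57,-105,66),(205,105,150)),cyl(p,122,-8,0),cyl(p,29,-8,16),cyl(p,13,19,46,(-120,64)),
       box(p,(-234,-22,0),(-126,22,7))]
    for k in range(6):
        if k==1: continue
        a=np.radians(180+60*k); R=np.array([[np.cos(a),np.sin(a)],[-np.sin(a),np.cos(a)]])
        q=p.copy(); q[:,:2]=p[:,:2]@R.T
        S.append(box(q,(32,-15,0),(114,15,28)))
    return np.min(np.abs(S),axis=0)
E
python3 - <<'E'
from h import *
Ps=[]
for n in("scene","side"):
    f=np.load(f"{n}0.npz"); W=world(f["d"],f); im=f["im"].astype(int)
    red=(im[...,2]>140)&(im[...,1]<60)&(im[...,0]<70)&(f["d"]>0)
    k,l,st,ce=cv2.connectedComponentsWithStats(red.astype(np.uint8))
    for i in range(1,k):
        if st[i,4]>15: print(n,ce[i].round(),st[i,4],np.median(W[l==i],0).round())
    Ps.append(W.reshape(-1,3)[f["d"].ravel()>0])
np.save("P.npy",np.array(Ps,dtype=object),allow_pickle=True)
cv2.imwrite("pics/c1.png",cv2.resize(np.load("side0.npz")["im"][90:300,190:400],None,fx=2.8,fy=2.8,interpolation=cv2.INTER_CUBIC))
E
```

```text
scene [309.  53.] 41 [  630. -1082.   159.]
scene [247. 201.] 47 [ 439. -248.  105.]
scene [172. 252.] 87 [484.  43. 161.]
scene [196. 302.] 91 [412.  66.   8.]
side [223. 153.] 27 [486.  26. 161.]
side [242. 211.] 55 [ 441. -263.  104.]
```

View pics/c1.png

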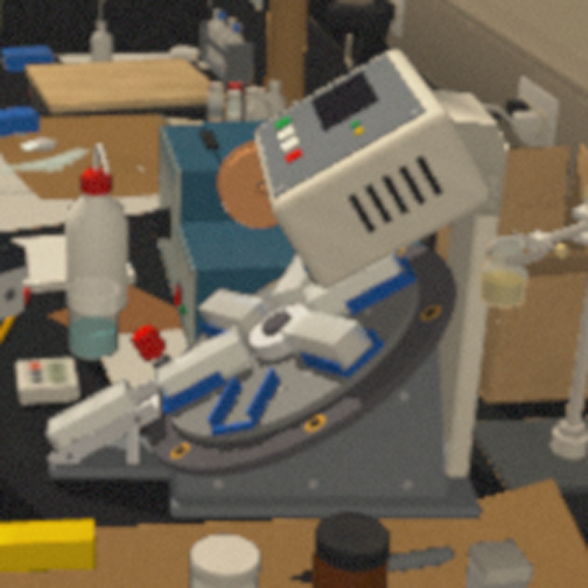

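The crop shows the white box lying on the ramp at about side (224,242) between the guides, the empty nest at side (275,230) and the red knob at (242,212). The yellow bar at (205,285) is the look-alike, which I'll leave alone.

```bash
python3 - <<'E'
from h import *
P=np.load("P.npy",allow_pickle=True); rng=np.random.default_rng(0)
k0=np.array([440,-255.])
allP=[np.asarray(p,float) for p in P]
def sel(x,Pp,mode=0):
    R=deckR(x[2]); p=(Pp-np.array([x[0],x[1],130]))@R
    m=(p[:,0]>-240)&(p[:,0]<210)&(abs(p[:,1])<125)&(p[:,2]>-3)&(p[:,2]<155)
    m&=~((p[:,0]<-126)&(abs(p[:,1])>25)); return Pp[m]
best=None
for use in(allP,allP[:1],allP[1:]):
  A=np.vstack(use); A=A[np.hypot(A[:,0]-560,A[:,1]+250)<500]
  best=None
  for yaw in np.arange(-1.2,1.3,.1):
    c,s=np.cos(yaw),np.sin(yaw); o=k0-np.array([c*-120-s*64,s*-120+c*64]); x=np.array([*o,yaw])
    for it in range(4):
        S=sel(x,A)
        if len(S)<300: break
        f=lambda x:sdf((S-np.array([x[0],x[1],130]))@deckR(x[2]))
        r=least_squares(f,x,loss="soft_l1",f_scale=3); x=r.x
    sc=np.mean(np.minimum(f(x),10)) if len(S)>300 else 99
    if best is None or sc<best[0]: best=(sc,x,len(S),np.median(f(x)) if sc<99 else 0)
  print(best)
E
```

```text
(np.float64(2.437841847873901), array([ 5.30518710e+02, -3.54166612e+02, -3.63726225e-01]), 16367, np.float64(1.6349666002262033))
(np.float64(2.1246653663330646), array([ 5.30429226e+02, -3.56210270e+02, -3.69532290e-01]), 7154, np.float64(1.688817146743375))
(np.float64(2.0648445271275135), array([ 5.30473513e+02, -3.53218172e+02, -3.66716333e-01]), 5190, np.float64(1.3015450381525042))
```

```bash
cat >> h.py <<'E'
from scipy.spatial.transform import Rotation as Ro
O=np.array([530.5,-354.,130]); YAW=-0.367; D=deckR(YAW)
def dw(p): return O+D@np.array(p,float)
def wd(p): return (np.asarray(p)-O)@D
def toolR(ang):  # tool z=-deck z, closing axis at deck angle ang (deg)
    a=np.radians(ang); y=D@[np.cos(a),np.sin(a),0]; z=-D[:,2]; return np.stack([np.cross(y,z),y,z],1)
def go(tcp_deck,ang=None,st=None):
    s=st or manip.read_state(); R0=Ro.from_euler('xyz',s["eef_rot"]).as_matrix()
    d=(dw(tcp_deck)-s["eef_pos"])/10
    rv=np.zeros(3)
    if ang is not None: rv=Ro.from_matrix(toolR(ang)@R0.T).as_rotvec()
    print("d cm",d.round(3),"|d|",np.linalg.norm(d).round(2),"rv",rv.round(4),"|rv|",np.linalg.norm(rv).round(3))
def where():
    s=manip.read_state(); R0=Ro.from_euler('xyz',s["eef_rot"]).as_matrix()
    y=D.T@R0[:,1]; print("deck tcp",wd(s["eef_pos"]).round(1),"ang",np.degrees(np.arctan2(y[1],y[0])).round(1),"tilt",np.degrees(np.arccos(min(1,-R0[:,2]@D[:,2]))).round(2),"Fdeck",(s["wrist_force"]@D).round(1),"t",s["clock"],"gap",s["finger_gap"],s["joints"].round(2))
E
python3 - <<'E'
from h import *
go((-120,64,100),-30)
P=np.load("P.npy",allow_pickle=True)
for nm,c,a,use in(("start",(-120,64,23),-30,1),("end",(-5,136,23),-90,1),("endS",(-5,136,23),-90,0),("rampfoot",(-245,0,24),-90,1)):
    q=(np.asarray(P[use],float)-dw(c))@toolR(a)
    m=(abs(q[:,0])<50)&(abs(q[:,1])<100)&(q[:,2]<-70)&(q[:,2]>-300)
    print(nm,dw(c).round(),m.sum(),np.asarray(P[use])[m][:5])
# box on ramp
q=wd(np.asarray(P[1],float)); m=(abs(q[:,1])<14)&(abs(q[:,2]-35)<4)&(q[:,0]<-120)&(q[:,0]>-260)
print("box top",np.percentile(q[m],[2,50,98],axis=0).round(1))
E
```

```text
d cm [22.732 28.015 -6.175] |d| 36.6 rv [-0.2888 -0.4821  0.3342] |rv| 0.654
start [ 447. -253.   86.] 0 []
end [ 564. -221.  147.] 0 []
endS [ 564. -221.  147.] 0 []
rampfoot [ 325. -275.   21.] 0 []
box top [[-218.2  -13.5   31.8]
 [-177.7   -1.5   34.7]
 [-140.3   12.6   36.3]]
```

>>> jog_arm --rows '[1.42,1.75,-0.386,-0.018,-0.0301,0.0209,0,1.42,1.75,-0.386,-0.018,-0.0301,0.0209,0,1.42,1.75,-0.386,-0.018,-0.0301,0.0209,0,1.42,1.75,-0.386,-0.018,-0.0301,0.0209,0,1.42,1.75,-0.386,-0.018,-0.0301,0.0209,0,1.42,1.75,-0.386,-0.018,-0.0301,0.0209,0,1.42,1.75,-0.386,-0.018,-0.0301,0.0209,0,1.42,1.75,-0.386,-0.018,-0.0301,0.0209,0,1.42,1.75,-0.386,-0.018,-0.0301,0.0209,0,1.42,1.75,-0.386,-0.018,-0.0301,0.0209,0,1.42,1.75,-0.386,-0.018,-0.0301,0.0209,0,1.42,1.75,-0.386,-0.018,-0.0301,0.0209,0,1.42,1.75,-0.386,-0.018,-0.0301,0.0209,0,1.42,1.75,-0.386,-0.018,-0.0301,0.0209,0,1.42,1.75,-0.386,-0.018,-0.0301,0.0209,0,1.42,1.75,-0.386,-0.018,-0.0301,0.0209,0,0,0,0,0,0,0,0,0,0,0,0,0,0,0]'

```text
clock: 1.6
eef_pos: [409.0, -238.3, 151.4]
eef_rot: [2.647, -0.268, 0.75]
wrist_force: [-0.1, -0.5, -0.6]
finger_gap: 94.2
finger_force: 0.0
```

```bash
cat > knob.py <<'E'
from h import *
import sys
def knob(tag):
    where(); im,d,m=shot("wrist"); cv2.imwrite(f"pics/{tag}.png",im); np.savez(f"{tag}.npz",im=im,d=d,**m); W=world(d,m); q=wd(W)
    i=im.astype(int); red=(i[...,2]>110)&(i[...,1]<70)&(i[...,0]<80)&(d>0)
    k,l,st,ce=cv2.connectedComponentsWithStats(red.astype(np.uint8))
    for j in range(1,k):
        if st[j,4]>60:
            p=q[l==j]; top=p[p[:,2]>np.percentile(p[:,2],90)-4]
            print(ce[j].round(),st[j,4],"deck lo/hi",np.percentile(p,[3,97],axis=0).round(1).tolist(),"top z",np.median(top[:,2]).round(1),"topc",((top.min(0)+top.max(0))/2).round(1))
    b=(abs(q[...,2]-35)<4)&(abs(q[...,1])<25)&(q[...,0]<-120)&(q[...,0]>-260)&(d>0)
    if b.sum()>50: print("box top",np.percentile(q[b],[1,50,99],axis=0).round(1).tolist())
    return im,d,m
if __name__=="__main__": knob(sys.argv[1])
E
python3 knob.py w1
```

```text
deck tcp [-120.1   64.4  100.2] ang -29.9 tilt 0.09 Fdeck [-0.3 -0.5 -0.5] t 1.6 gap 94.23772843411939 [-0.7  -0.06  2.18  0.37  0.51 -0.09]
[259. 208.] 1044 deck lo/hi [[-127.2, 53.1, 25.2], [-104.3, 76.0, 45.1]] top z 43.9 topc [-116.6   63.6   43.3]
box top [[-220.4, -15.5, 31.4], [-164.2, 1.0, 33.0], [-139.5, 14.2, 34.4]]
```

View pics/w1.png

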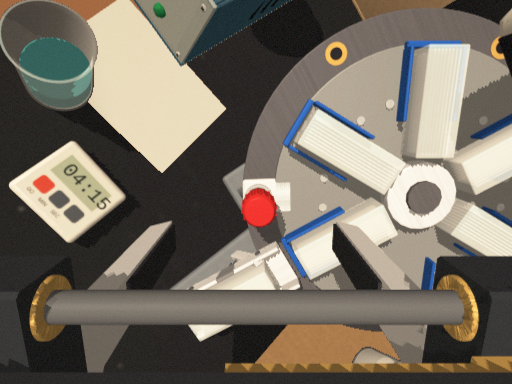

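The wrist view shows the red knob at (259,208) between the fingers, with the white box on the ramp at about (235,290). I'll refine the changer pose from this view.

```bash
python3 - <<'E'
from h import *
f=np.load("w1.npz"); W=world(f["d"],f); q=wd(W)
m=(f["d"]>200)&(q[...,2]>-4)&(q[...,2]<60)&(np.hypot(q[...,0],q[...,1])<160)
v,u=np.mgrid[:384,:512]; m&=(v<280)&~((u>80)&(u<185)&(v>215))&~((u>325)&(v>215))
S=W[m][::3]
for free_z in(0,1):
    fn=lambda x:sdf((S-np.array([x[0],x[1],130+(x[3] if free_z else 0)]))@deckR(x[2]))
    r=least_squares(fn,[530.5,-354,-.367,0],loss="soft_l1",f_scale=2)
    print(r.x.round(3),np.median(fn(r.x)).round(2),len(S), wd([*r.x[:2],130]).round(1))
E
```

```text
[ 5.33333e+02 -3.54636e+02 -3.69000e-01  0.00000e+00] 0.63 13528 [ 2.4  0.4 -1.5]
[ 5.34221e+02 -3.54650e+02 -3.67000e-01  5.38000e-01] 0.62 13528 [ 3.1  0.7 -2. ]
```

```bash
sed -i 's/^O=.*/O=np.array([533.,-354.5,130]); YAW=-0.368; D=deckR(YAW)/' h.py; python3 -c "
from h import *
where(); go((-120,64,23),-30); print(D.round(4))"
```

```text
deck tcp [-121.9   63.1  101.8] ang -29.9 tilt 0.06 Fdeck [ 0.6 -0.1  0.6] t 1.65 gap 94.01685483366141 [-0.7  -0.06  2.18  0.37  0.51 -0.09]
d cm [ 4.078 -1.474 -6.581] |d| 7.88 rv [-0.0002 -0.0007 -0.0015] |rv| 0.002
[[ 0.7913  0.3598 -0.4944]
 [-0.3051  0.933   0.1906]
 [ 0.5299  0.      0.848 ]]
```

>>> jog_arm --rows '[0.51,-0.184,-0.823,0,0,0,0,0.51,-0.184,-0.823,0,0,0,0,0.51,-0.184,-0.823,0,0,0,0,0.51,-0.184,-0.823,0,0,0,0,0.51,-0.184,-0.823,0,0,0,0,0.51,-0.184,-0.823,0,0,0,0,0.51,-0.184,-0.823,0,0,0,0,0.51,-0.184,-0.823,0,0,0,0,0,0,0,0,0,0,0,0,0,0,0,0,0,1,0,0,0,0,0,0,1,0,0,0,0,0,0,1,0,0,0,0,0,0,1,0,0,0,0,0,0,1,0,0,0,0,0,0,1,0,0,0,0,0,0,1,0,0,0,0,0,0,1]' --newtons 40

```text
clock: 3.07
eef_pos: [449.7, -253.8, 85.9]
eef_rot: [2.646, -0.268, 0.749]
wrist_force: [-0.1, 1.1, 0.3]
finger_gap: 44.1
finger_force: 0.0
```

```bash
python3 -c "
from h import *
where(); print(manip.read_state()['finger_force'])"
```

```text
deck tcp [-120.   64.   23.] ang -29.9 tilt 0.02 Fdeck [-0.3  1.   0.5] t 3.0667 gap 44.121405405178926 [-0.66  0.17  2.13  0.49  0.33 -0.2 ]
0.0
```

Fingers are still closing (about 75 mm/s), so I'll wait a few more rows.

>>> jog_arm --rows '[0,0,0,0,0,0,1,0,0,0,0,0,0,1,0,0,0,0,0,0,1,0,0,0,0,0,0,1,0,0,0,0,0,0,1]'

```text
clock: 3.48
eef_pos: [450.5, -254.8, 86.7]
eef_rot: [2.642, -0.268, 0.748]
wrist_force: [6.6, -5.8, -1.8]
finger_gap: 25.2
finger_force: 40.0
```

```bash
python3 -c "
from h import *
where(); print(manip.read_state()['finger_force'])"
```

```text
deck tcp [-118.6   63.3   23.1] ang -30.0 tilt 0.16 Fdeck [ 6.1 -3.1 -5.9] t 3.4833 gap 25.16666802484299 [-0.66  0.17  2.13  0.49  0.33 -0.2 ]
39.99800384044647
```

>>> jog_arm --rows '[-0.088,0.025,0.179,0,0,0,1,-0.088,0.025,0.179,0,0,0,1,-0.088,0.025,0.179,0,0,0,1,-0.088,0.025,0.179,0,0,0,1,-0.088,0.025,0.179,0,0,0,1,-0.088,0.025,0.179,0,0,0,1,-0.088,0.025,0.179,0,0,0,1,-0.088,0.025,0.179,0,0,0,1,0,0,0,0,0,0,1,0,0,0,0,0,0,1]'

```text
clock: 4.32
eef_pos: [442.8, -252.0, 100.0]
eef_rot: [2.645, -0.268, 0.748]
wrist_force: [7.8, -5.2, -9.0]
finger_gap: 25.4
finger_force: 40.0
```

```bash
sed -i 's/^O=.*/&; O=O+D@[1.4,-.7,0]/' h.py; python3 knob.py w2; python3 -c "
from h import *
s=manip.read_state(); print(s['finger_force'])
a=np.arctan2(64,-120); r=136
d0=D[:,2]
for k in range(20):
    p=lambda t:np.array([r*np.cos(t),r*np.sin(t),0])
    print((D@(p(a-(k+1)*np.pi/60)-p(a-k*np.pi/60))/10).round(3).tolist())
print((-D[:,2]*np.pi/60).round(4))"
```

```text
deck tcp [-120.    63.9   38.7] ang -30.0 tilt 0.01 Fdeck [  3.   -2.1 -12.4] t 4.3167 gap 25.43452735991658 [-0.67  0.13  2.14  0.45  0.37 -0.16]
[254. 249.] 2273 deck lo/hi [[-130.1, 55.3, 40.6], [-108.1, 77.2, 61.7]] top z 60.7 topc [-120.5   64.5   60.3]
box top [[-184.6, -13.7, 31.6], [-160.1, 3.2, 34.1], [-143.4, 14.9, 35.4]]
39.99623715877533
[0.501, 0.471, 0.186]
[0.519, 0.443, 0.203]
[0.536, 0.414, 0.219]
[0.552, 0.384, 0.235]
[0.565, 0.353, 0.25]
[0.578, 0.321, 0.265]
[0.589, 0.288, 0.279]
[0.598, 0.254, 0.291]
[0.605, 0.22, 0.304]
[0.611, 0.185, 0.315]
[0.616, 0.149, 0.325]
[0.618, 0.113, 0.335]
[0.619, 0.077, 0.344]
[0.618, 0.04, 0.351]
[0.615, 0.004, 0.358]
[0.611, -0.033, 0.364]
[0.605, -0.069, 0.368]
[0.598, -0.105, 0.372]
[0.589, -0.141, 0.375]
[0.578, -0.177, 0.377]
[ 0.0259 -0.01   -0.0444]
```

>>> jog_arm --rows '[0.501,0.471,0.186,0.0259,-0.01,-0.0444,1,0.519,0.443,0.203,0.0259,-0.01,-0.0444,1,0.536,0.414,0.219,0.0259,-0.01,-0.0444,1,0.552,0.384,0.235,0.0259,-0.01,-0.0444,1,0.565,0.353,0.25,0.0259,-0.01,-0.0444,1,0.578,0.321,0.265,0.0259,-0.01,-0.0444,1,0.589,0.288,0.279,0.0259,-0.01,-0.0444,1,0.598,0.254,0.291,0.0259,-0.01,-0.0444,1,0.605,0.22,0.304,0.0259,-0.01,-0.0444,1,0.611,0.185,0.315,0.0259,-0.01,-0.0444,1]'

```text
clock: 5.2
eef_pos: [499.4, -218.6, 125.2]
eef_rot: [2.84, -0.477, 0.228]
wrist_force: [6.7, -7.0, -8.6]
finger_gap: 25.3
finger_force: 40.0
```

```bash
python3 -c "
from h import *
where(); s=wd(manip.read_state()['eef_pos']); print(np.hypot(*s[:2]),np.degrees(np.arctan2(s[1],s[0])))"
```

```text
deck tcp [-72.  115.4  38.5] ang -60.1 tilt 0.01 Fdeck [  2.8  -4.1 -12. ] t 5.2 gap 25.262942462407924 [-0.52  0.15  2.04  0.2   0.41  0.74]
135.99258907989287 121.945131870282
```

>>> jog_arm --rows '[0.616,0.149,0.325,0.0259,-0.01,-0.0444,1,0.618,0.113,0.335,0.0259,-0.01,-0.0444,1,0.619,0.077,0.344,0.0259,-0.01,-0.0444,1,0.618,0.04,0.351,0.0259,-0.01,-0.0444,1,0.615,0.004,0.358,0.0259,-0.01,-0.0444,1,0.611,-0.033,0.364,0.0259,-0.01,-0.0444,1,0.605,-0.069,0.368,0.0259,-0.01,-0.0444,1,0.598,-0.105,0.372,0.0259,-0.01,-0.0444,1,0.589,-0.141,0.375,0.0259,-0.01,-0.0444,1,0.578,-0.177,0.377,0.0259,-0.01,-0.0444,1,0,0,0,0,0,0,1,0,0,0,0,0,0,1]'

```text
clock: 6.2
eef_pos: [559.8, -219.9, 160.2]
eef_rot: [-3.142, -0.557, -0.367]
wrist_force: [5.2, -4.5, -10.2]
finger_gap: 25.7
finger_force: 40.0
```

```bash
python3 -c "
from h import *
where(); s=wd(manip.read_state()['eef_pos']); print(np.hypot(*s[:2]),np.degrees(np.arctan2(s[1],s[0])))
print((D[:,2]).round(4))"
```

```text
deck tcp [ -5.3 135.9  38. ] ang -90.0 tilt 0.07 Fdeck [  0.1  -2.3 -12. ] t 6.2 gap 25.654732219405727 [-0.46  0.21  1.86  0.1   0.51  1.41]
135.99200987692552 92.22691966495016
[-0.4944  0.1906  0.848 ]
```

>>> jog_arm --rows '[0.054,-0.021,-0.082,0,0,0,1,0.054,-0.021,-0.082,0,0,0,1,0.054,-0.021,-0.082,0,0,0,1,0.054,-0.021,-0.082,0,0,0,1,0.054,-0.021,-0.082,0,0,0,1,0.054,-0.021,-0.082,0,0,0,1,0.054,-0.021,-0.082,0,0,0,1,0.054,-0.021,-0.082,0,0,0,1,0,0,0,0,0,0,1]'

```text
clock: 6.95
eef_pos: [563.9, -221.5, 153.8]
eef_rot: [-3.142, -0.558, -0.367]
wrist_force: [2.9, -2.4, -8.2]
finger_gap: 24.9
finger_force: 40.0
```

```bash
python3 -c "
from h import *
where()"
```

```text
deck tcp [ -4.9 135.9  30.3] ang -90.0 tilt 0.06 Fdeck [-1.3 -1.2 -8.8] t 6.95 gap 24.91945483674591 [-0.45  0.23  1.86  0.1   0.5   1.41]
```

The pull is now about 7 mm (below 10) and the force is 8.8 N, which matches the spring law, so the pin is entering the hole. I'll lower the rest and release.

>>> jog_arm --rows '[0.049,-0.019,-0.085,0,0,0,1,0.049,-0.019,-0.085,0,0,0,1,0.049,-0.019,-0.085,0,0,0,1,0.049,-0.019,-0.085,0,0,0,1,0.049,-0.019,-0.085,0,0,0,1,0.049,-0.019,-0.085,0,0,0,1,0,0,0,0,0,0,0.5,0,0,0,0,0,0,0.5,0,0,0,0,0,0,0.5,0,0,0,0,0,0,0.5]'

```text
clock: 7.78
eef_pos: [567.5, -222.8, 150.3]
eef_rot: [3.141, -0.56, -0.367]
wrist_force: [-0.4, -0.0, -0.4]
finger_gap: 46.2
finger_force: 0.0
```

```bash
python3 knob.py w3;  python3 -c "
from h import *
go((-5,136,110),-90)"
```

```text
deck tcp [ -3.6 136.   25.3] ang -89.9 tilt 0.11 Fdeck [-0.5 -0.2 -0.1] t 7.7833 gap 46.17506746107287 [-0.45  0.24  1.85  0.1   0.49  1.41]
[254. 249.] 2260 deck lo/hi [[-14.2, 125.3, 25.7], [7.6, 148.0, 46.2]] top z 45.1 topc [ -4.7 136.7  44.6]
d cm [-4.295  1.654  7.122] |d| 8.48 rv [ 0.0007  0.0014 -0.001 ] |rv| 0.002
```

Knob top z is 45.1, against 60.7 when pulled 15.6 mm, so the plunger is home. Next I retract along the deck normal.

>>> jog_arm --rows '[-0.54,0.207,0.89,0,0,0,0.5,-0.54,0.207,0.89,0,0,0,0.5,-0.54,0.207,0.89,0,0,0,0.5,-0.54,0.207,0.89,0,0,0,0.5,-0.54,0.207,0.89,0,0,0,1,-0.54,0.207,0.89,0,0,0,1,-0.54,0.207,0.89,0,0,0,1,-0.54,0.207,0.89,0,0,0,1]'

```text
clock: 8.5
eef_pos: [523.4, -205.9, 221.9]
eef_rot: [3.141, -0.559, -0.367]
wrist_force: [-0.6, -0.4, 0.6]
finger_gap: 24.0
finger_force: 0.0
```

```bash
cat > kin.py <<'E'
from h import *
import re
s=manip.read_state()
# joints, tcp world, tool z
data=[([-1.301,.3,1.521,0,1.321,-.067],[181.75,-519.09,213.4],[0,0,-1])]
z=-D[:,2]
for j,p in [([-.70,-.06,2.18,.37,.51,-.09],[409,-238.3,151.4]),([-.66,.17,2.13,.49,.33,-.2],[449.7,-253.8,85.9]),([-.67,.13,2.14,.45,.37,-.16],[442.8,-252,100]),([-.52,.15,2.04,.2,.41,.74],[499.4,-218.6,125.2]),([-.46,.21,1.86,.1,.51,1.41],[559.8,-219.9,160.2]),([-.45,.24,1.85,.10,.49,1.41],[567.5,-222.8,150.3]),(s["joints"],s["eef_pos"])]: data.append((j,p,z))
def f(x):
    a,h,L1,L2,g,Lt,off=x; r=[]
    for j,p,tz in data:
        w=np.array(p)-Lt*np.array(tz); ph=j[1]+j[2]+g
        rr=a+L1*np.sin(j[1])+L2*np.sin(ph); lat=w[1]*np.cos(j[0])-w[0]*np.sin(j[0])-off
        r+=[w[0]*np.cos(j[0])+w[1]*np.sin(j[0])-rr,w[2]-h-L1*np.cos(j[1])-L2*np.cos(ph),lat]
    return r
r=least_squares(f,[0,250,300,350,0,200,0],x_scale=100); x=r.x; print(x.round(2),np.abs(r.fun).max().round(1))
a,h,L1,L2,g,Lt,off=x
for lean in(32,22,12,0):
  for px,tipz in((-252,80),(-252,24),(-126,24)):
    t=np.radians(32-lean); zd=np.array([-np.sin(t),0,-np.cos(t)]); tz=D@zd; tip=dw((px,0,tipz-8)); tcp=tip-8*tz; w=tcp-Lt*tz
    def e(q): 
        ph=q[1]+q[2]+g; rr=a+L1*np.sin(q[1])+L2*np.sin(ph)
        return [np.hypot(w[0],w[1])-rr,w[2]-h-L1*np.cos(q[1])-L2*np.cos(ph),0]
    q=least_squares(lambda v:e([0,v[0],v[1]])[:2],[.1,2.1]); az=np.arctan2(w[1],w[0])
    fd=np.array([np.cos(az)*np.sin(q.x.sum()+0),np.sin(az)*np.sin(q.x.sum()),np.cos(q.x.sum())])
    print(lean,px,tipz,"j1",az.round(2),"j2,j3",q.x.round(2),"res",np.abs(q.fun).max().round(1),"j5~",np.arccos(fd@tz).round(2))
E
python3 kin.py
```

```text
[-9.0000e-02  2.2008e+02  4.2241e+02  4.5023e+02  9.0000e-02  2.6062e+02
  3.6610e+01] 2.2
32 -252 80 j1 -0.91 j2,j3 [-0.01  2.4 ] res 0.0 j5~ 0.37
32 -252 24 j1 -0.86 j2,j3 [0.2  2.36] res 0.0 j5~ 0.27
32 -126 24 j1 -0.73 j2,j3 [0.2  2.09] res 0.0 j5~ 0.37
22 -252 80 j1 -0.84 j2,j3 [0.02 2.3 ] res 0.0 j5~ 0.5
22 -252 24 j1 -0.8 j2,j3 [0.2  2.26] res 0.0 j5~ 0.36
22 -126 24 j1 -0.7 j2,j3 [0.24 1.98] res 0.0 j5~ 0.57
12 -252 80 j1 -0.78 j2,j3 [0.07 2.2 ] res 0.0 j5~ 0.68
12 -252 24 j1 -0.75 j2,j3 [0.24 2.16] res 0.0 j5~ 0.56
12 -126 24 j1 -0.67 j2,j3 [0.3  1.86] res 0.0 j5~ 0.78
0 -252 80 j1 -0.73 j2,j3 [0.17 2.07] res 0.0 j5~ 0.9
0 -252 24 j1 -0.7 j2,j3 [0.32 2.02] res 0.0 j5~ 0.8
0 -126 24 j1 -0.64 j2,j3 [0.4  1.71] res 0.0 j5~ 1.04
```

```bash
python3 -c "
from h import *
where(); go((-252,0,85),-90)"
```

```text
deck tcp [ -5.6 135.9 111. ] ang -90.0 tilt 0.06 Fdeck [-0.  -0.6  0.7] t 8.5 gap 24.024323267006665 [-0.46  0.05  1.9   0.09  0.64  1.42]
d cm [-23.096  -5.657 -15.262] |d| 28.25 rv [ 0.0004  0.0008 -0.0009] |rv| 0.001
```

>>> jog_arm --rows '[-1.65,-0.404,-1.09,0,0,0,1,-1.65,-0.404,-1.09,0,0,0,1,-1.65,-0.404,-1.09,0,0,0,1,-1.65,-0.404,-1.09,0,0,0,1,-1.65,-0.404,-1.09,0,0,0,1,-1.65,-0.404,-1.09,0,0,0,1,-1.65,-0.404,-1.09,0,0,0,1,-1.65,-0.404,-1.09,0,0,0,1,-1.65,-0.404,-1.09,0,0,0,1,-1.65,-0.404,-1.09,0,0,0,1,-1.65,-0.404,-1.09,0,0,0,1,-1.65,-0.404,-1.09,0,0,0,1,-1.65,-0.404,-1.09,0,0,0,1,-1.65,-0.404,-1.09,0,0,0,1,0,0,0,0,0,0,1]'

```text
clock: 9.75
eef_pos: [291.1, -262.4, 67.1]
eef_rot: [-3.14, -0.558, -0.369]
wrist_force: [0.5, -0.4, 0.1]
finger_gap: 0.3
finger_force: 0.0
```

```bash
python3 -c "
from h import *
where(); go((-252,0,25),-90)
im,d,m=shot('side'); q=wd(world(d,m)); b=(abs(q[...,1])<20)&(abs(q[...,2]-33)<5)&(q[...,0]<-120)&(q[...,0]>-238)
print(np.percentile(q[b],[1,50,99],axis=0).round(1))
cv2.imwrite('pics/s2.png',cv2.resize(im[130:280,160:360],None,fx=3.5,fy=3.5,interpolation=cv2.INTER_CUBIC))"
```

```text
deck tcp [-254.2   -0.4   83.8] ang -90.0 tilt 0.06 Fdeck [ 0.6 -0.2 -0.2] t 9.75 gap 0.2522276797265583 [-1.06 -0.03  2.42  0.88  0.45  0.13]
d cm [ 3.097 -1.155 -4.873] |d| 5.89 rv [-0.0012 -0.      0.0001] |rv| 0.001
[[-223.5  -18.1   28.7]
 [-181.    -9.6   35.3]
 [-143.    14.3   37.7]]
```

View pics/s2.png

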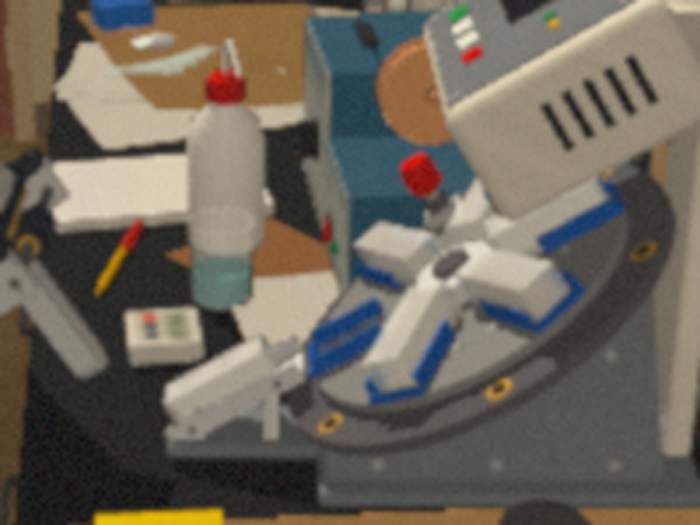

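The empty nest now faces the ramp (crop 345,330), the knob sits at the next station (420,175), and the box tail is at deck x≈-224. I'll go down behind it.

```bash
python3 -c "
from h import *
go((-245,0,25),-90); print((D[:,0]).round(4))"
```

```text
d cm [ 3.547 -1.323 -4.596] |d| 5.95 rv [-0.0009  0.0005  0.0013] |rv| 0.002
[ 0.7913 -0.3051  0.5299]
```

>>> jog_arm --rows '[0.443,-0.165,-0.575,0,0,0,1,0.443,-0.165,-0.575,0,0,0,1,0.443,-0.165,-0.575,0,0,0,1,0.443,-0.165,-0.575,0,0,0,1,0.443,-0.165,-0.575,0,0,0,1,0.443,-0.165,-0.575,0,0,0,1,0.443,-0.165,-0.575,0,0,0,1,0.443,-0.165,-0.575,0,0,0,1,0,0,0,0,0,0,1,0,0,0,0,0,0,1]'

```text
clock: 10.63
eef_pos: [329.2, -275.7, 22.8]
eef_rot: [-3.141, -0.56, -0.366]
wrist_force: [-0.1, 0.7, 0.4]
finger_gap: 0.6
finger_force: 0.0
```

```bash
python3 -c "
from h import *
where(); go((-240,0,25),-90);go((-130,0,25),-90)"
```

```text
deck tcp [-243.5    0.9   24.9] ang -89.9 tilt 0.1 Fdeck [-0.   0.6  0.5] t 10.6333 gap 0.649148052447343 [-0.97  0.19  2.35  1.2   0.33 -0.14]
d cm [ 0.241 -0.189  0.199] |d| 0.37 rv [ 0.0002  0.0013 -0.0019] |rv| 0.002
d cm [ 8.945 -3.545  6.028] |d| 11.35 rv [ 0.0002  0.0013 -0.0019] |rv| 0.002
```

>>> jog_arm --rows '[0.473,-0.189,0.318,0,0,0,1,0.473,-0.189,0.318,0,0,0,1,0.473,-0.189,0.318,0,0,0,1,0.473,-0.189,0.318,0,0,0,1,0.473,-0.189,0.318,0,0,0,1,0.473,-0.189,0.318,0,0,0,1,0.473,-0.189,0.318,0,0,0,1,0.473,-0.189,0.318,0,0,0,1,0.473,-0.189,0.318,0,0,0,1,0.473,-0.189,0.318,0,0,0,1,0.473,-0.189,0.318,0,0,0,1,0.473,-0.189,0.318,0,0,0,1,0.473,-0.189,0.318,0,0,0,1,0.473,-0.189,0.318,0,0,0,1]'

```text
clock: 11.8
eef_pos: [394.7, -302.1, 67.5]
eef_rot: [3.141, -0.559, -0.367]
wrist_force: [-2.8, 1.9, 0.6]
finger_gap: 0.2
finger_force: 1.5
```

```bash
python3 -c "
from h import *
where()
im,d,m=shot('side'); q=wd(world(d,m)); b=(abs(q[...,1])<17)&(q[...,2]>22)&(q[...,2]<40)&(q[...,0]<-33)&(q[...,0]>-238)
print(np.percentile(q[b],[1,50,99],axis=0).round(1))
cv2.imwrite('pics/s3.png',cv2.resize(im[150:270,190:350],None,fx=4.5,fy=4.5,interpolation=cv2.INTER_CUBIC))"
```

```text
deck tcp [-159.9   -0.2   25.4] ang -90.0 tilt 0.04 Fdeck [-2.5  0.7  2.2] t 11.8 gap 0.1635851619097643 [-0.86  0.19  2.18  0.77  0.37  0.41]
[[-168.1  -16.9   22.4]
 [-113.9  -11.1   35. ]
 [ -68.6   12.9   38.9]]
```

View pics/s3.png

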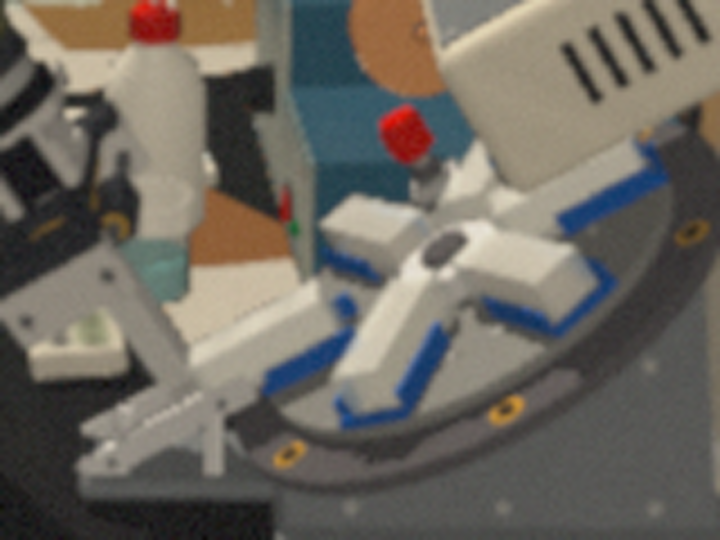

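The box rides up square, nose over the nest (crop 265,340), tail at about -151. I'll push about 35 mm more.

>>> jog_arm --rows '[0.317,-0.122,0.212,0,0,0,1,0.317,-0.122,0.212,0,0,0,1,0.317,-0.122,0.212,0,0,0,1,0.317,-0.122,0.212,0,0,0,1,0.317,-0.122,0.212,0,0,0,1,0.317,-0.122,0.212,0,0,0,1,0.317,-0.122,0.212,0,0,0,1,0.317,-0.122,0.212,0,0,0,1,0.317,-0.122,0.212,0,0,0,1,0,0,0,0,0,0,1]'

```text
clock: 12.68
eef_pos: [423.8, -313.7, 86.4]
eef_rot: [3.141, -0.56, -0.367]
wrist_force: [-0.2, -0.2, -0.5]
finger_gap: 0.6
finger_force: 0.5
```

```bash
cat > bx.py <<'E'
from h import *
where()
im,d,m=shot('side'); q=wd(world(d,m)); b=(abs(q[...,1])<12)&(q[...,2]>20)&(q[...,2]<42)&(q[...,0]<-32)&(q[...,0]>-200)&(im.min(2)>120)
p=q[b]; print(np.percentile(p,[1,50,99],axis=0).round(1))
for lo in range(-125,-30,10):
    k=(p[:,0]>lo)&(p[:,0]<lo+10)
    if k.sum()>3: print(lo+5,k.sum(),np.median(p[k,2]).round(1))
E
python3 bx.py
```

```text
deck tcp [-123.4   -0.5   24.8] ang -89.9 tilt 0.08 Fdeck [-0.3 -0.3 -0.4] t 12.6833 gap 0.5979467077465351 [-0.82  0.2   2.09  0.64  0.4   0.58]
[[-130.5  -11.8   23.4]
 [ -76.5   -1.5   32.4]
 [ -32.1   11.    40.5]]
-120 11 34.1
-110 13 35.0
-100 14 34.8
-90 16 33.8
-80 18 33.2
-70 17 32.0
-60 15 31.3
-50 15 30.5
-40 17 29.7
-30 9 27.5
```

The tail is still up on the lip, since the top slopes from about 35 to 29.5. I'll push a few mm further.

>>> jog_arm --rows '[0.119,-0.046,0.08,0,0,0,1,0.119,-0.046,0.08,0,0,0,1,0,0,0,0,0,0,1]'

```text
clock: 12.98
eef_pos: [425.7, -314.4, 87.6]
eef_rot: [3.141, -0.559, -0.367]
wrist_force: [-0.5, 0.2, -1.5]
finger_gap: 0.8
finger_force: 0.4
```

```bash
python3 bx.py
```

```text
deck tcp [-121.    -0.5   24.7] ang -90.0 tilt 0.05 Fdeck [-1.3  0.  -1. ] t 12.9833 gap 0.7645759398874818 [-0.82  0.2   2.09  0.63  0.41  0.59]
[[-130.3  -11.9   27.3]
 [ -80.1   -3.    31. ]
 [ -32.9   11.5   39.8]]
-120 13 35.0
-110 15 32.4
-100 17 31.6
-90 19 31.5
-80 16 31.1
-70 17 30.3
-60 16 29.9
-50 17 30.0
-40 16 29.6
-30 5 29.0
```

>>> jog_arm --rows '[0.119,-0.046,0.08,0,0,0,1,0,0,0,0,0,0,1,0,0,0,0,0,0,1]'

```text
clock: 13.28
eef_pos: [426.6, -314.6, 88.0]
eef_rot: [-3.141, -0.559, -0.367]
wrist_force: [-1.9, 1.0, -1.9]
finger_gap: 0.4
finger_force: 1.6
```

```bash
python3 bx.py
```

```text
deck tcp [-120.    -0.4   24.6] ang -90.0 tilt 0.04 Fdeck [-2.8  0.3 -0.5] t 13.2833 gap 0.4296639552944326 [-0.82  0.2   2.09  0.62  0.41  0.6 ]
[[-129.6  -11.8   26.7]
 [ -82.8   -4.3   30.4]
 [ -33.8   11.2   40.3]]
-120 15 32.8
-110 17 31.6
-100 16 31.3
-90 19 31.2
-80 15 30.6
-70 16 30.1
-60 17 29.7
-50 14 29.6
-40 16 29.3
-30 4 28.6
```

>>> jog_arm --rows '[-0.119,0.046,-0.08,0,0,0,1,-0.119,0.046,-0.08,0,0,0,1,-0.593,0.229,1.018,0,0,0,1,-0.593,0.229,1.018,0,0,0,1,-0.593,0.229,1.018,0,0,0,1,-0.593,0.229,1.018,0,0,0,1,-0.593,0.229,1.018,0,0,0,1,-0.593,0.229,1.018,0,0,0,1,0,0,0,0,0,0,1]'

```text
clock: 14.08
eef_pos: [388.8, -300.5, 149.7]
eef_rot: [3.14, -0.562, -0.366]
wrist_force: [0.1, 0.2, 1.1]
finger_gap: 0.5
finger_force: 0.0
```

```bash
python3 bx.py; python3 - <<'E'
from h import *
im,d,m=shot("wrist"); cv2.imwrite("pics/w4.png",im); q=wd(world(d,m))
for nm,a in(("loaded",180),("left",120),("right",240)):
    t=np.radians(a); r=q[...,0]*np.cos(t)+q[...,1]*np.sin(t); l=-q[...,0]*np.sin(t)+q[...,1]*np.cos(t)
    b=(abs(l)<12)&(q[...,2]>10)&(q[...,2]<45)&(d>0)
    print(nm,[(c,int(k.sum()),np.median(q[...,2][k]).round(1)) for c in range(33,125,8) for k in [b&(abs(r-c)<4)] if k.sum()>5])
E
```

```text
deck tcp [-121.5   -0.8   98.3] ang -89.9 tilt 0.22 Fdeck [0.6 0.3 0.9] t 14.0833 gap 0.45845911359128433 [-0.87  0.    2.13  0.5   0.56  0.7 ]
[[-115.5  -11.6   24.8]
 [ -75.2   -0.7   28.9]
 [ -35.2   10.9   31. ]]
-120 4 29.0
-110 14 28.8
-100 16 28.7
-90 15 29.1
-80 18 29.1
-70 13 28.6
-60 17 28.8
-50 13 29.1
-40 20 28.3
loaded [(33, 79, np.float64(25.5)), (41, 367, np.float64(26.6)), (49, 360, np.float64(26.6)), (57, 362, np.float64(26.5)), (65, 356, np.float64(26.5)), (73, 348, np.float64(26.6)), (81, 321, np.float64(26.6)), (89, 327, np.float64(26.5)), (97, 309, np.float64(26.6)), (105, 317, np.float64(26.6)), (113, 302, np.float64(26.5)), (121, 28, np.float64(26.2))]
left [(33, 171, np.float64(25.9)), (41, 402, np.float64(26.7)), (49, 395, np.float64(26.6)), (57, 393, np.float64(26.7)), (65, 380, np.float64(26.7)), (73, 388, np.float64(26.7)), (81, 379, np.float64(26.7)), (89, 370, np.float64(26.8)), (97, 367, np.float64(26.8)), (105, 366, np.float64(26.9)), (113, 322, np.float64(26.8))]
right [(33, 241, np.float64(26.3)), (41, 398, np.float64(26.4)), (49, 400, np.float64(26.4)), (57, 392, np.float64(26.5)), (65, 387, np.float64(26.4)), (73, 384, np.float64(26.4)), (81, 372, np.float64(26.4)), (89, 374, np.float64(26.5)), (97, 363, np.float64(26.4)), (105, 360, np.float64(26.3)), (113, 229, np.float64(26.3))]
```

View pics/w4.png

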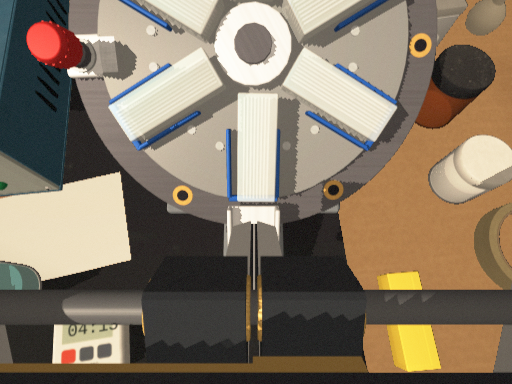

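The picture shows the box in the nest at (257,150). Its top is level at 26.6, the same as its neighbours, the knob at (55,45) is at its new station, and the hand is clear.

```bash
python3 -c "
from cell import manip
print(manip.sign_off())"
```

```text
the job is handed in; nothing more can be done
None
```

The job is handed in: the carousel is one station clockwise, the plunger measured fully home, and the white box lies flat in the nest facing the ramp, with the arm clear and nothing else moved, at about 14 s.

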